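Slide the spares tray over the sill into its bay

ROBOT

A 7-joint arm with a two-finger parallel gripper is mounted at the origin on the work surface. World frame = base frame: x ahead of the robot, y to its left, z up, the work surface at z = 0. Lengths are in mm, angles in rad, forces in N, time in s.
With the tool pointing down it reaches from about 400 to 850 mm from the base axis. Payload 10.4 kg.
Tool frame: the origin (TCP) lies between the finger pads; the fingertips stand env.finger_overhang ahead of it and the grasp point (between the pads) lies 3 mm ahead of it (env.finger_overhang is the distance from the TCP to the fingertips, in mm); z points along the fingers, y is the line along which they close (so a half turn about z gives the same grasp; the last joint's range is limited). The gripper opens to 85 mm and grips with 20 to 120 N. Pads are 22 mm wide; open, the fingers measure 114 mm over their backs; the gripper's body (76 mm by 85 mm) begins 54 mm behind the grasp point. The pads swing forward as they close: fully open they stand 13 mm farther back than shut.
Start: joints at [1.192, 0.332, -0.065, 1.46, 0.022, 1.35, -0.088], TCP at [217.736, -585.87, 215.938] pointing down, gripper open.
Joint ranges: [-2.6, 2.6], [-0.5, 2.12], [-1.47, 1.34], [0.16, 2.42], [-1.27, 4.41], [0.06, 2.06], [-2.6, 2.6]. Speed limits (rad/s): [2.22, 2.22, 2.79, 2.79, 3.14, 3.14, 3.14].

INTERFACE

Orientations are given as a unit quaternion [w, x, y, z].
In Python, from cell import env gives the robot as it stands.
- The arm moves only by the tool jog_arm, never from a script. Its argument "motion" is text: rows parted by semicolons, each of 7 numbers parted by spaces: the shift along the world's x, y, z in m, then the turn, a rotation vector about the world's x, y, z in degrees, then the closure in counts, from 0 (fully open) to 255 (shut). A call has 1 to 20 rows; each row shifts and turns the commanded pose from where the row before left it; what a row does not reach is not made up. A row lasts 1/8 s, in which the tool goes at most 62.5 mm and 10.7 degrees, less where a joint would pass 70% of its speed; a pose out of reach is approached as far as the arm can. A call is refused whole if a number of a shift passes 0.0625 or a number of a turn 10.7, either way. A call with a gripper value outside its range is refused whole. The fingers move at their own pace and stop on an object; "force" is the grip in N (left out, the last holds). Time passes only in rows, so rows that do not move let the fingers close. It gives the time, the measured TCP pose, the force, the opening and the grip force at its end, in the units of the state.
- env.sense(): the state, without advancing time (a new reading comes with each control period).
- env.snapshot(name): name is "side" or "top" or "wrist"; returns a dict with "frame" (480x640x3 uint8, red, green, blue), "z_map" (480x640 float32, mm along the optical axis (not along the pixel's ray), 0 where there is no reading), "intrinsics" (3x3 intrinsics, pixels), "k1" (the pictures are not rectified: a ray, as slopes to the right and down, at radius r is drawn at 1 + k1 r^2 times it, then the intrinsics apply), "R" (3x3) and "t" (3): a world point X has camera coordinates R X + t; the wrist camera has in their place "mount" (4x4, takes a point from camera to tool coordinates, whose origin is the TCP and whose axes are the flange's). Camera axes: x right, y down, z forward; pixel columns grow to the right and rows downward; lengths in mm; the calibration is good to about 2 mm. A picture is of the moment at which its call begins: read the wrist's pose just before it.
- env.sign_off(): hands the job in; it is judged then, once.
Trained networks look in the newest picture that a camera, given by its name, has taken for a name from the list of things; names that differ only in an ending like _2 or _b are one class to them, and where a whole thing is asked for, a point or a joint stands for the part that bears it (a point fixed in the world has none). Each returns a list of dicts, best first, with "p" (0 to 1); they miss things now and then, are a little off and sometimes report something else, mostly with a low value. They report only what shows in the picture. A call takes as long as a camera call. They do not tell look-alikes from the thing itself.
- env.look_for(query, camera): "extent" ([left, top, right, bottom] in pixels, round what is visible of it).
- env.trace(query, camera): "mask" (480x640 bool, what is visible of it) and "extent" ([left, top, right, bottom] in pixels, round what is visible of it).
- env.tip_of(query, camera): "pixel" ([column, row] in pixels: a listed point, or the origin of a listed thing).
The state is a dict: "clock": time; "qpos": joint angles; "dq": joint speeds; "joint_efforts": joint torques, N m; "ee_pos": TCP position; "tool_rot": TCP orientation; "ft_force": force on the tool from outside, world axes, zero at the start; "wrist_torque": the same for the moment, N m; "gripper_width": finger opening in mm; "grasp_force": force on a finger pad.
Only numpy, scipy, OpenCV 4.12 (cv2) and the standard library are available. Lean on these libraries where they do the work, as an engineer would, in place of code of your own. Each camera call takes 0.05 s, during which the arm holds its last target. There are 200 camera calls.

TASK

Stow the grey tray of polishing spares in the wooden bay without picking it up: press its tail plate down so that its leading edge rises clear of the steel sill while its heel stays on the bench, feed it forward over the sill, and then push it gently until it lies flat on the bay floor, fully home against the back stop. Keep the spares in the tray, never press or shove it hard (40 N at most), leave the other things on the bench alone, and let go of it.

Things in the scene. Friction and masses are not known exactly. Their poses are not given: they have to be found in the camera images.
- tray: Open grey sheet-metal tray, loose, 150 long (x) x 120 wide (y) x 50 mm high, walls and floor 4 mm, 0.27 to 0.45 kg plus two loose spares (0.15 kg). Origin: centre of its underside; +x to its leading end, z up. A rigid steel tail plate, 90 wide (y), 5 thick, sticks out behind: x = -74 to -160, underside z = 26, top z = 31 mm. A finger-stop rib crosses it, x = -110 to -116, up to z = 44 mm.
- landing (a point): Top face of the tail plate, middle of the area behind the rib (44 mm in x, 90 mm in y) where to press: tray frame x = -138, y = 0, z = 31 mm. Pressing here with 5 to 15 N tips the tray about its heel and raises the leading edge; the same finger can push forward on the rib. The plate's end meets the bench at about 0.3 rad of tilt. Axes as the tray's.
- nose (a point): Middle of the tray's leading lower edge (tray frame x = +75, y = 0, z = 0). Axes as the tray's.
- heel (a point): Middle of the tray's rear lower edge (tray frame x = -75, y = 0, z = 0), under the wall that carries the tail plate. Axes as the tray's.
- bay: Fixed wooden bay on the bench, open to the front and above. Origin: on the bench under the middle of the sill's outer face; +x points into the bay, y across, z up. Steel sill across the mouth x = 0 to 15, 16 mm high; behind it the floor is 10 mm above the bench. Side rails 40 mm high, inner faces y = +-70; before the sill they flare to about y = +-88 at x = -40 mm.
- mouth (a point): Middle of the sill's outer top edge (bay frame x = 0, y = 0, z = 16 mm). The tray starts on the bench before it, leading edge towards it, 45 to 85 mm short of it, up to 8 mm off-centre and turned up to 0.08 rad from square.
- stop (a point): Middle of the lower edge of the back stop's face, on the bay floor (bay frame x = 183, y = 0, z = 10 mm). The stop is 40 mm high. With the tray home its heel is 18 mm past the sill and the tail plate reaches out over the sill.
- spare_wheel_c (a point): Centre of a loose grinding wheel lying in the tray, 84 mm diameter, 18 mm thick; must stay in the tray.
- compound_bar_c (a point): Centre of a loose bar of polishing compound in the tray, 26 x 70 x 20 mm; must stay in the tray.
- oil_bottle_c (a point): Bystander: white bottle, 44 mm diameter, 105 mm high; point 50 mm up its axis.
- jar_c (a point): Bystander: amber jar, 60 mm diameter, 55 mm high; its centre.
- felt_wheel_c (a point): Bystander: felt wheel lying flat, 100 mm diameter, 22 mm thick; its centre.
- dressing_stick_c (a point): Bystander: dressing stick 110 x 20 x 20 mm; its centre.
- cup_c (a point): Bystander: white mug, 76 mm diameter, 85 mm high; point 40 mm up its axis.
- spanner: Bystander: spanner 170 mm long, lying flat.
- brush: Bystander: brush 170 mm long, lying flat.
Mind the look-alikes: they are no part of the job. Leave any blue or red look-alike of the part that bears spare_wheel_c alone.

How it is judged (in metres and radians):
On the way, in this order (a step that is already met when the one before it is completed fails the run):
1. the leading edge is raised above the sill's height (over 18 mm) while the heel stays on the bench (within 8 mm) (height (world z) of nose above 0.018 m and height (world z) of heel below 0.008 m), for 0.1 s.
2. the leading edge has gone over the sill, at least 20 mm into the bay, with the heel still outside (x of nose in the frame of bay above 0.02 m and x of heel in the frame of bay below 0 m), for 0.1 s.
At the end, for the whole second after the job is handed in: The tray lies flat (within 0.03 rad) on the bay floor behind the sill, at rest, its leading edge within 6 mm of the back stop, with the grinding wheel and the compound bar still in it (x of nose in the frame of bay above 0.177 m and horizontal distance between nose and bay below 0.2 m and angle between tray's own z axis and vertical below 0.03 rad and height (world z) of each of heel, nose below 0.014 m and linear speed of tray below 0.01 m/s and x of spare_wheel_c in the frame of tray between -0.075 and 0.075 m and y of spare_wheel_c in the frame of tray between -0.06 and 0.06 m and z of spare_wheel_c in the frame of tray between 0 and 0.05 m and x of compound_bar_c in the frame of tray between -0.075 and 0.075 m and y of compound_bar_c in the frame of tray between -0.06 and 0.06 m and z of compound_bar_c in the frame of tray between 0 and 0.05 m); the robot touches nothing.
It fails at once if the tray is picked up: leading edge and heel both more than 32 mm above the bench (height (world z) of each of nose, heel above 0.032 m).
It fails at once if the fingers press or shove the tray with more than 40 N (contact force between the fingers and tray above 40 N).
It fails at once if a spare leaves the tray (not (x of spare_wheel_c in the frame of tray between -0.075 and 0.075 m and y of spare_wheel_c in the frame of tray between -0.06 and 0.06 m and z of spare_wheel_c in the frame of tray between 0 and 0.05 m and x of compound_bar_c in the frame of tray between -0.075 and 0.075 m and y of compound_bar_c in the frame of tray between -0.06 and 0.06 m and z of compound_bar_c in the frame of tray between 0 and 0.05 m)).
It fails at once if a bystander is moved by more than 25 mm (distance of any of oil_bottle_c, jar_c, felt_wheel_c, dressing_stick_c, cup_c, spanner, brush from where it was at the start of the episode above 0.025 m).
It also fails if it takes over 58 s, if anything falls off the work surface, if the arm or the gripper's body presses on something with over 40 N, if the wrist force passes 120 N, or if a joint passes its speed limit or range.

## Working session

There is one attempt and no reset: what is moved stays moved. The work goes in short steps, Python scripts to look and compute and a tool call to move; the robot and the scene stay as the last step left them, time stands still between calls to the robot, and variables do not carry over. Pictures are saved under pics/ and viewed, at most 10 in all, crops included, and the job is handed in when it is done.

Besides the shell and the picture viewer there is one more tool, called as name(argument=value, ...), one argument or row to a line, values as JSON. jog_arm: Moves the arm, as the interface text tells. Its arguments: {"type":"object","properties":{"motion":{"type":"string"},"force":{"type":"number"}},"required":["motion"]}

```bash
mkdir -p pics
cat > h.py <<'E'
import numpy as np, cv2
from cell import env
def pts(s,uv):
    """pixels -> world using depth"""
    uv=np.atleast_2d(uv).astype(float);K=s["intrinsics"]
    d=np.array([K[0][0],K[1][1]]);c=np.array([K[0][2],K[1][2]])
    q=(uv-c)/d;r=q.copy()
    for _ in range(10): r=q/(1+s["k1"]*(r**2).sum(1,keepdims=True))
    z=s["z_map"][uv[:,1].round().astype(int),uv[:,0].round().astype(int)]
    C=np.c_[r,np.ones(len(r))]*z[:,None]
    return (C-np.array(s["t"]))@np.array(s["R"])
E
python3 - <<'E'
from h import *
np.set_printoptions(precision=1,suppress=True)
s=env.sense();print(s["clock"],s["ee_pos"],s["tool_rot"],env.finger_overhang)
for c in("top","side"):
    p=env.snapshot(c);cv2.imwrite(f"pics/{c}0.png",p["frame"][...,::-1])
    for q in("tray","landing","nose","heel","bay","mouth","stop","spare_wheel_c"):
        for r in env.tip_of(q,c)[:2]:
            print(c,q,round(r["p"],2),np.round(r["pixel"]),pts(p,r["pixel"])[0])
E
```

```text
0.0 [ 217.6 -585.5  215.1] [-0.   1.   0.2 -0. ] 22.0
top tray 0.69 [365. 258.] [ 531.5 -103.    23.2]
top tray 0.25 [298. 254.] [538.6  35.7   1.8]
top landing 0.94 [433. 264.] [ 522.3 -244.1   30.6]
top nose 0.85 [333. 257.] [530.9 -37.6  50.5]
top heel 0.9 [403. 265.] [ 518.9 -179.1   46. ]
top bay 0.64 [301. 252.] [542.6  29.4   5.8]
top mouth 0.75 [295. 247.] [552.6  42.3  16.6]
top mouth 0.58 [406. 158.] [ 746.9 -186.6   18.2]
top stop 0.83 [214. 240.] [563.  213.8   8.3]
top stop 0.54 [307. 323.] [395.   14.    0.1]
top spare_wheel_c 0.82 [358. 250.] [550.4 -89.   17.6]
top spare_wheel_c 0.79 [491. 297.] [ 458.6 -366.2   16.8]
side tray 0.61 [348. 242.] [520.4 -86.6  21.3]
side landing 0.56 [392. 206.] [ 527.8 -250.1   28.2]
side nose 0.55 [321. 255.] [550.4 -35.2   0.2]
side heel 0.61 [372. 225.] [ 526.4 -178.5   12.7]
side heel 0.4 [198. 222.] [762.4 121.4  63.6]
side bay 0.74 [350. 244.] [514.5 -87.5  17.2]
side bay 0.72 [294. 273.] [541.2  53.2  11.1]
side mouth 0.58 [298. 268.] [557.5  25.6  -1.6]
side mouth 0.15 [358. 296.] [398.7  20.7  18.1]
side stop 0.85 [221. 315.] [545.4 236.8  25.3]
side spare_wheel_c 0.94 [444. 199.] [ 464.1 -370.6   16.5]
side spare_wheel_c 0.76 [340. 243.] [531.5 -74.9  19.4]
```

View pics/top0.png

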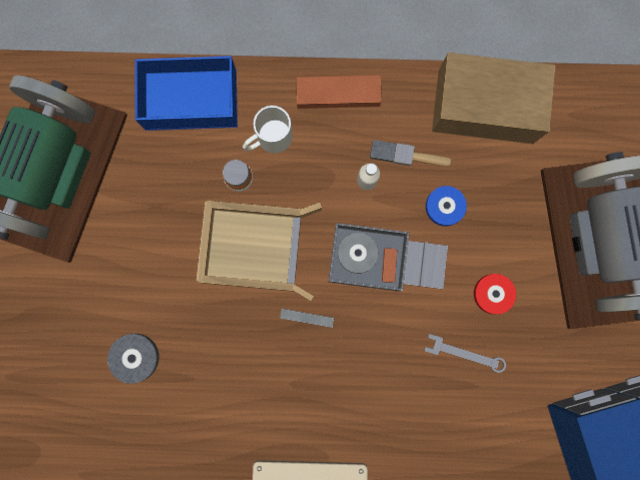

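View pics/side0.png

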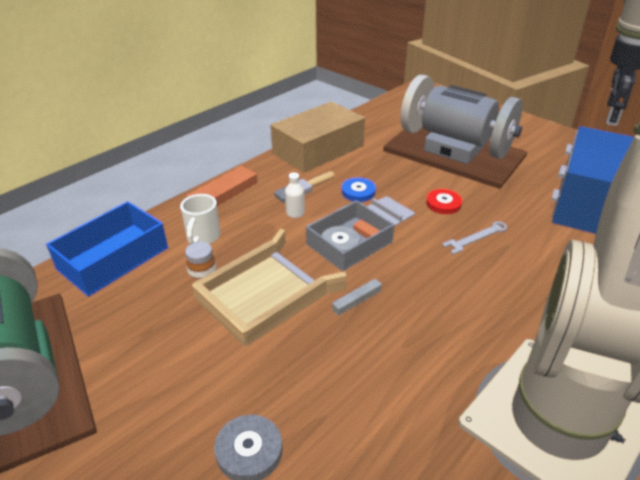

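The top view shows the bay at about (250,245), with its mouth facing right and the sill near column 295. The tray is at (370,258) and its tail plate at (427,264). The side view agrees: the spares are in the tray and the approach is clear. Next I'll fit both poses from depth.

```bash
cat >> h.py <<'E'
def grid(s,x0,y0,x1,y1):
    u,v=np.meshgrid(np.arange(x0,x1),np.arange(y0,y1));uv=np.c_[u.ravel(),v.ravel()]
    ok=s["z_map"][uv[:,1],uv[:,0]]>0;uv=uv[ok]
    return uv,pts(s,uv)
def rect(P):
    (c,wh,a)=cv2.minAreaRect(P[:,:2].astype(np.float32));return np.round(c,1),np.round(wh,1),round(a,2)
def big(uv,m):
    """largest connected component of the pixels uv[m]"""
    im=np.zeros((480,640),np.uint8);im[uv[m][:,1],uv[m][:,0]]=1
    n,l,st,_=cv2.connectedComponentsWithStats(im);k=1+st[1:,4].argmax()
    return m&(l[uv[:,1],uv[:,0]]==k)
E
python3 - <<'E'
from h import *
p=env.snapshot("top")
f=p["frame"].astype(int)
uv,P=grid(p,190,195,325,305)
z=P[:,2];print(np.histogram(z,np.arange(-4,60,4)))
m=big(uv,(z>6)&(z<13));print("floor",rect(P[m]),np.median(z[m]))
c=f[uv[:,1],uv[:,0]]; sill=big(uv,(abs(c[:,0]-c[:,2])<30)&(c.sum(1)>300)&(z>10)&(z<22)&(uv[:,1]<290));print("sill",rect(P[sill]),sill.sum(),np.median(z[sill]))
m=big(uv,(z>36)&(z<46));print("rails",rect(P[m]))
uv,P=grid(p,322,215,460,300);z=P[:,2]
m=big(uv,(z>45)&(z<55));print("traywall",rect(P[m]),np.median(z[m]))
m=big(uv,(z>45)&(z<55)|(uv[:,0]<400)&(z>-5)&(z<60)&(P[:,0]>1e9));
q=big(uv,(z>25)&(z<36)&(uv[:,0]>403));print("plate",rect(P[q]),np.median(z[q]))
r=(z>39)&(z<46)&(uv[:,0]>412);print("rib",rect(P[r]) if r.sum()>3 else 0,r.sum())
E
```

```text
(array([3276, 2623, 1495, 3216, 1081,  246,   75,   66,   60,  235, 1134,
        851,   42,    1,    0]), array([-4,  0,  4,  8, 12, 16, 20, 24, 28, 32, 36, 40, 44, 48, 52, 56]))
floor (array([552.8, 134.8]), array([172.6, 139.8]), 86.22) 9.52356659136069
sill (array([546.6,  45.3]), array([ 15.6, 139.4]), 86.38) 466 15.396190893294492
rails (array([550. , 115.9]), array([240.7, 200.2]), 86.36)
traywall (array([ 533.4, -109.9]), array([150.2, 120.2]), 84.06) 49.450935367757566
plate (array([ 519.2, -248. ]), array([41.8, 89.9]), 84.14) 30.74195129312666
rib (array([ 522.6, -222. ]), array([ 6.8, 88.9]), 84.53) 132
```

Run:
```python
from h import *
from scipy.spatial.transform import Rotation as R
s=env.sense();w,x,y,z=s["tool_rot"];M=R.from_quat([x,y,z,w]).as_matrix()
print(M.round(3),"tool y ang",np.degrees(np.arctan2(M[1,1],M[0,1])),s["clock"],s["qpos"],s["ft_force"])
```

```text
[[ 0.937  0.348  0.   ]
 [ 0.348 -0.937  0.   ]
 [ 0.     0.    -1.   ]] tool y ang -69.61259691102312 0.95 [ 1.19241548  0.33220934 -0.06472278  1.46013703  0.02156913  1.34992436
 -0.08847233] [-0.16725676  0.14140615  0.04119046]
```

jog_arm(
  motion="0.0302 0.0345 -0.0115 0 0 6.37 135;0.0302 0.0345 -0.0115 0 0 6.37 135;0.0302 0.0345 -0.0115 0 0 6.37 135;0.0302 0.0345 -0.0115 0 0 6.37 135;0.0302 0.0345 -0.0115 0 0 6.37 135;0.0302 0.0345 -0.0115 0 0 6.37 135;0.0302 0.0345 -0.0115 0 0 6.37 135;0.0302 0.0345 -0.0115 0 0 6.37 135;0.0302 0.0345 -0.0115 0 0 6.37 135;0.0302 0.0345 -0.0115 0 0 6.37 135;0 0 0 0 0 0 135;0 0 0 0 0 0 135",
)

```text
clock: 2.45
ee_pos: [519.4, -241.5, 100.9]
tool_rot: [0.0, 0.743, 0.669, -0.0]
ft_force: [-0.1, 0.2, 1.2]
gripper_width: 40.0
grasp_force: 0.0
```

Run:
```python
from h import *
p=env.snapshot("wrist");cv2.imwrite("pics/w1.png",p["frame"][...,::-1])
```

```text
(no output)
```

View pics/w1.png

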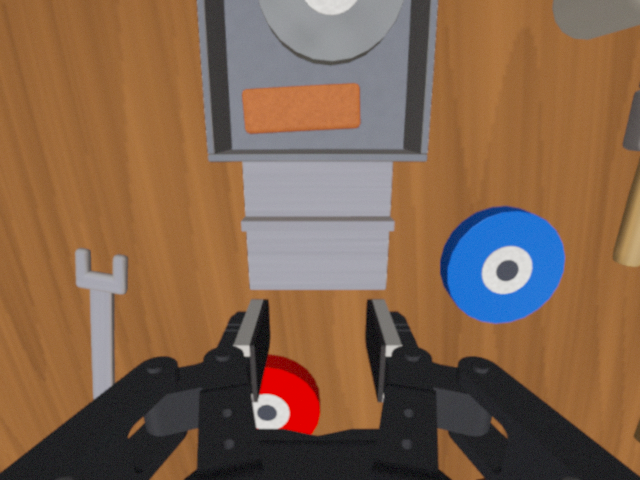

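jog_arm(
  motion="0 0 -0.015 0 0 0 135;0 0 -0.015 0 0 0 135;0 0 -0.008 0 0 0 135;0 0 0 0 0 0 135",
)

```text
clock: 3.0
ee_pos: [519.1, -240.7, 61.9]
tool_rot: [-0.001, 0.743, 0.67, -0.0]
ft_force: [0.6, -0.2, -0.3]
gripper_width: 40.2
grasp_force: 0.0
```

The wrist view shows the fingers at columns 260 and 375, centred on the plate (columns 248–388). The rib is at row 222 and the tray is square to the tool. I'll creep down to contact.

jog_arm(
  motion="0 0 -0.003 0 0 0 135;0 0 -0.003 0 0 0 135;0 0 -0.002 0 0 0 135;0 0 0 0 0 0 135",
)

```text
clock: 3.5
ee_pos: [519.7, -240.8, 54.8]
tool_rot: [-0.0, 0.743, 0.67, 0.0]
ft_force: [0.6, -0.1, -0.3]
gripper_width: 40.3
grasp_force: 0.0
```

jog_arm(
  motion="0 0 -0.002 0 0 0 135;0 0 -0.002 0 0 0 135;0 0 0 0 0 0 135",
)

```text
clock: 3.88
ee_pos: [519.6, -240.8, 50.7]
tool_rot: [-0.0, 0.743, 0.67, -0.0]
ft_force: [-1.0, -0.5, 0.4]
gripper_width: 40.2
grasp_force: 0.0
```

jog_arm(
  motion="0 0 -0.002 0 0 0 135;0 0 -0.001 0 0 0 135;0 0 0 0 0 0 135",
)

```text
clock: 4.25
ee_pos: [519.7, -240.8, 47.8]
tool_rot: [-0.0, 0.743, 0.67, -0.0]
ft_force: [0.2, -0.3, 0.1]
gripper_width: 40.6
grasp_force: 0.0
```

jog_arm(
  motion="0 0 -0.001 0 0 0 135;0 0 -0.001 0 0 0 135;0 0 0 0 0 0 135",
)

```text
clock: 4.62
ee_pos: [519.7, -240.8, 45.8]
tool_rot: [-0.0, 0.743, 0.67, 0.0]
ft_force: [-0.5, 0.2, -0.3]
gripper_width: 40.2
grasp_force: 0.0
```

jog_arm(
  motion="0 0 -0.001 0 0 0 135;0 0 -0.001 0 0 0 135;0 0 0 0 0 0 135",
)

```text
clock: 5.0
ee_pos: [519.7, -240.8, 43.8]
tool_rot: [-0.0, 0.743, 0.67, 0.0]
ft_force: [0.4, -0.2, -0.0]
gripper_width: 39.9
grasp_force: 0.0
```

jog_arm(
  motion="0 0 -0.001 0 0 0 135;0 0 -0.001 0 0 0 135;0 0 0 0 0 0 135",
)

```text
clock: 5.38
ee_pos: [519.7, -240.8, 41.8]
tool_rot: [-0.0, 0.743, 0.67, -0.0]
ft_force: [-0.3, 0.0, 0.0]
gripper_width: 40.1
grasp_force: 0.0
```

Run:
```python
from h import *
p=env.snapshot("side");cv2.imwrite("pics/s2.png",cv2.resize(p["frame"][140:300,280:480,::-1],None,fx=4,fy=3.75,interpolation=cv2.INTER_CUBIC))
print(env.sense()["ft_force"])
```

```text
[-0.1201028   0.40238815  0.03133777]
```

View pics/s2.png

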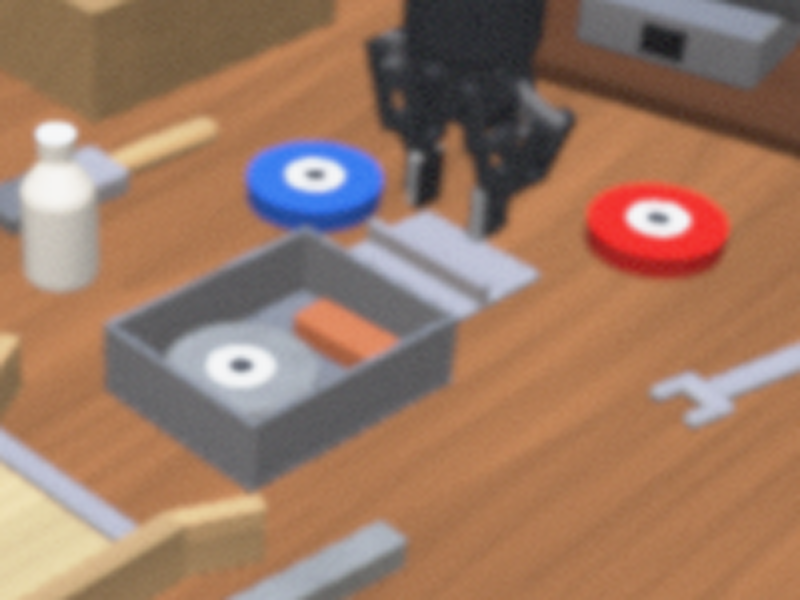

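The side crop shows the fingertips at crop (420,205) and (480,235). They appear above or behind the plate and aren't touching it. I'll measure the tips from depth.

Run:
```python
from h import *
from scipy.spatial.transform import Rotation as R
np.set_printoptions(precision=1,suppress=True)
s=env.sense();w,x,y,z=s["tool_rot"];M=R.from_quat([x,y,z,w]).as_matrix()
print(M.round(3))
p=env.snapshot("side")
# fingertips in crop -> full
for c in((480,228),(420,198),(440,235),(455,255)): 
    q=np.array([280+c[0]/4,140+c[1]/3.75]);print(c,pts(p,q)[0])
uv,P=grid(p,375,180,405,206)
c=p["frame"][uv[:,1],uv[:,0]].astype(int).sum(1)
m=(c<200)&(P[:,2]<80)&(abs(P[:,1]+241)<60);print("dark low",m.sum(),P[m][np.argsort(P[m][:,2])[:12]])
p=env.snapshot("wrist");print(p["mount"]);
m=p["mount"];p["R"]=(M@m[:3,:3]).T;p["t"]=-p["R"]@(M@m[:3,3]+np.array(s["ee_pos"]))
uv,P=grid(p,200,0,440,420)
k=(P[:,2]<60)&(P[:,2]>-10)
for lo,hi in((10,20),(20,28),(28,34),(34,40),(40,47),(47,60)):
    j=(P[:,2]>lo)&(P[:,2]<hi);print(lo,hi,j.sum(),P[j].min(0) if j.sum() else 0,P[j].max(0) if j.sum() else 0)
cv2.imwrite("pics/w3.png",p["frame"][...,::-1])
```

```text
[[ 0.1  1.   0. ]
 [ 1.  -0.1  0. ]
 [ 0.   0.  -1. ]]
(480, 228) [ 493.2 -228.7   69.6]
(420, 198) [ 543.1 -239.5   62.6]
(440, 235) [ 538.9 -256.5   28.5]
(455, 255) [ 517.3 -242.5   31.1]
dark low 42 [[ 543.6 -248.1   57.5]
 [ 543.4 -247.4   60.7]
 [ 542.9 -239.3   62.2]
 [ 540.3 -239.6   63.2]
 [ 538.5 -244.4   64.4]
 [ 541.7 -244.7   65.5]
 [ 540.8 -250.9   65.7]
 [ 539.9 -246.1   65.7]
 [ 541.7 -237.4   66.4]
 [ 539.7 -238.4   66.8]
 [ 540.6 -246.7   67.8]
 [ 542.1 -245.    68. ]]
[[   0.    -1.    -0.3   77.8]
 [   1.     0.    -0.    -1.4]
 [   0.    -0.3    1.  -158.7]
 [   0.     0.     0.     1. ]]
10 20 1764 [ 467.5 -335.7   10. ] [ 586.2 -106.8   20. ]
20 28 14358 [ 470.2 -184.9   20. ] [ 582.  -109.7   28. ]
28 34 24122 [ 471.9 -269.1   28. ] [ 578.9 -173.7   34. ]
34 40 1051 [ 474.6 -264.4   34. ] [ 576.1 -173.8   40. ]
40 47 3816 [ 474.8 -228.5   40. ] [ 575.  -173.9   47. ]
47 60 2638 [ 477.9 -239.9   47. ] [ 572.8 -173.9   59.8]
```

View pics/w3.png

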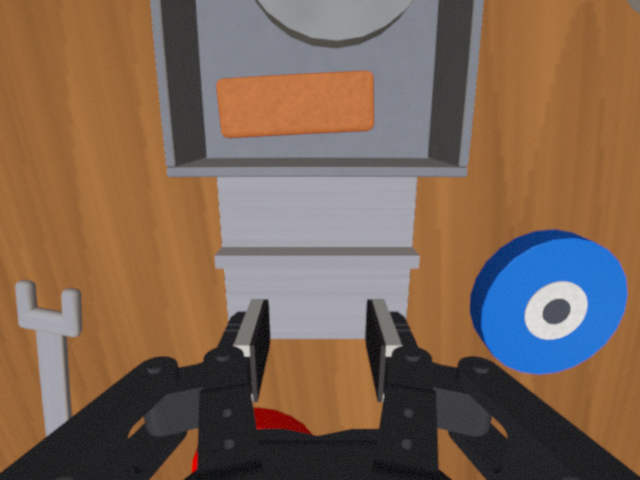

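The wrist view shows both fingertips at about (258,300) and (377,300), over the rear of the plate. The wrist depth agrees with ee_pos, so the tips really are still above the plate. I'll measure the tip depth in the wrist image.

Run:
```python
from h import *
np.set_printoptions(precision=1,suppress=True)
p=env.snapshot("wrist");m=p["mount"];p["R"]=m[:3,:3].T;p["t"]=-m[:3,:3].T@m[:3,3]
q=[(x,y) for y in range(296,400,12) for x in (250,258,265,370,377,384)]
P=pts(p,q)
for a,b in zip(q,P): print(a,b)
print(env.finger_overhang)
```

```text
(250, 296) [ -2.4 -34.4   9.5]
(258, 296) [ -3.  -30.7  10.7]
(265, 296) [ -2.5 -27.1   9.8]
(370, 296) [-2.5 24.4  9.9]
(377, 296) [-2.5 27.8  9.9]
(384, 296) [-2.6 31.3 10. ]
(250, 308) [ 10.9 -27.2 -29. ]
(258, 308) [ 11.  -24.1 -29.2]
(265, 308) [ 10.5 -21.6 -28.1]
(370, 308) [ 10.  19. -27.]
(377, 308) [ 11.3  21.2 -29.6]
(384, 308) [ 10.9  24.  -28.9]
(250, 320) [ 11.8 -25.3 -39.9]
(258, 320) [ 10.9 -22.7 -38.2]
(265, 320) [  6.5 -21.5 -30.2]
(370, 320) [  5.8  18.9 -29. ]
(377, 320) [ 11.4  19.8 -39.1]
(384, 320) [ 10.7  22.6 -37.9]
(250, 332) [ 11.6 -24.  -47.6]
(258, 332) [ 10.4 -21.7 -45.7]
(265, 332) [  1.7 -21.6 -31. ]
(370, 332) [  2.1  18.7 -31.6]
(377, 332) [ 10.8  18.8 -46.3]
(384, 332) [ 11.1  21.  -46.8]
(250, 344) [ 10.7 -23.1 -53.5]
(258, 344) [  7.1 -21.5 -47.9]
(265, 344) [ -2.8 -21.6 -32.4]
(370, 344) [ -0.5  18.3 -35.9]
(377, 344) [  8.4  18.4 -49.9]
(384, 344) [ 11.2  19.8 -54.3]
(250, 356) [  6.6 -23.2 -54.2]
(258, 356) [  3.4 -21.5 -49.4]
(265, 356) [ -6.8 -21.5 -34.4]
(370, 356) [ -5.5  18.5 -36.3]
(377, 356) [  4.4  18.4 -50.8]
(384, 356) [  7.1  20.  -54.8]
(250, 368) [  2.8 -23.2 -55.3]
(258, 368) [ -0.3 -21.4 -50.9]
(265, 368) [-66.7 -34.1  40.7]
(370, 368) [ -9.2  18.3 -38.6]
(377, 368) [  0.4  18.5 -51.9]
(384, 368) [  3.6  19.9 -56.2]
(250, 380) [ -1.5 -23.4 -55.7]
(258, 380) [ -5.3 -21.7 -50.8]
(265, 380) [-75.8 -34.5  40.8]
(370, 380) [-75.6  31.8  40.7]
(377, 380) [ -3.6  18.6 -53. ]
(384, 380) [ -1.5  20.3 -55.6]
(250, 392) [ 18.3 -17.2 -85.9]
(258, 392) [ -9.3 -21.8 -52. ]
(265, 392) [-85.2 -35.   41. ]
(370, 392) [-85.4  32.4  41.3]
(377, 392) [ -7.5  18.6 -54.2]
(384, 392) [ 17.5  14.4 -84.8]
22.0
```

Both views put the tips about 25–35 mm above the plate. The physical tips sit behind the nominal TCP, so I'll keep descending by feel.

jog_arm(
  motion="0 0 -0.004 0 0 0 135;0 0 -0.004 0 0 0 135;0 0 -0.004 0 0 0 135;0 0 -0.003 0 0 0 135;0 0 0 0 0 0 135",
)

```text
clock: 6.2
ee_pos: [519.5, -240.8, 26.6]
tool_rot: [-0.0, 0.743, 0.67, -0.0]
ft_force: [0.3, 0.7, -0.5]
gripper_width: 40.4
grasp_force: 0.0
```

jog_arm(
  motion="0 0 -0.002 0 0 0 135;0 0 -0.002 0 0 0 135;0 0 -0.002 0 0 0 135;0 0 0 0 0 0 135",
)

```text
clock: 6.7
ee_pos: [519.6, -240.8, 20.7]
tool_rot: [-0.0, 0.743, 0.67, -0.0]
ft_force: [0.2, -0.8, -0.9]
gripper_width: 39.9
grasp_force: 0.0
```

Run:
```python
from h import *
np.set_printoptions(precision=1,suppress=True)
s=env.sense();print(s["ft_force"],s["wrist_torque"])
p=env.snapshot("side")
uv,P=grid(p,360,160,420,225)
c=p["frame"][uv[:,1],uv[:,0]].astype(int).sum(1)
m=(c<200)&(P[:,2]<80)&(abs(P[:,1]+241)<40)&(abs(P[:,0]-520)<45)&(P[:,2]>25);i=np.argsort(uv[m][:,1])[::-1][:12];print("dark low",m.sum(),np.c_[uv[m][i],P[m][i]])
p=env.snapshot("wrist");m=p["mount"];p["R"]=m[:3,:3].T;p["t"]=-m[:3,:3].T@m[:3,3]
uv,P=grid(p,225,180,410,280)
print("plate z in tool", np.median(pts(p,[(317,300),(300,300),(330,290)])[:,2]), pts(p,[(258,305),(377,305)]))
```

```text
[ 0.2 -0.8 -0.9] [ 0. -0.  0.]
dark low 100 [[ 402.   208.   491.4 -237.    46.6]
 [ 401.   208.   486.4 -225.4   55.1]
 [ 403.   207.   489.3 -237.4   50.2]
 [ 402.   207.   488.2 -231.7   53.7]
 [ 401.   207.   488.9 -228.8   54.9]
 [ 404.   206.   488.4 -239.6   52.2]
 [ 403.   206.   486.4 -232.6   56.8]
 [ 402.   206.   487.3 -230.    57.7]
 [ 401.   206.   489.8 -229.7   56.6]
 [ 404.   205.   486.  -235.6   58.2]
 [ 403.   205.   489.5 -236.8   55.9]
 [ 402.   205.   489.2 -232.4   58.3]]
plate z in tool -10.850498373845284 [[ 11.6 -24.3 -27.9]
 [ 11.1  21.7 -26.8]]
```

Side and wrist now agree that the tips are about 15 mm above the plate.

jog_arm(
  motion="0 0 -0.004 0 0 0 135;0 0 -0.004 0 0 0 135;0 0 -0.003 0 0 0 135;0 0 0 0 0 0 135",
)

```text
clock: 7.3
ee_pos: [519.7, -242.8, 10.5]
tool_rot: [0.001, 0.743, 0.669, -0.001]
ft_force: [-3.3, -4.2, 9.7]
gripper_width: 40.7
grasp_force: 4.4
```

jog_arm(
  motion="0 0 -0.0015 0 0 0 135;0 0 -0.0015 0 0 0 135;0 0 0 0 0 0 135",
)

```text
clock: 7.68
ee_pos: [519.6, -243.9, 7.8]
tool_rot: [0.002, 0.743, 0.669, -0.001]
ft_force: [-3.8, -7.6, 10.8]
gripper_width: 40.2
grasp_force: 5.2
```

jog_arm(
  motion="0 0 -0.001 0 0 0 135;0 0 -0.001 0 0 0 135;0 0 0 0 0 0 135",
)

```text
clock: 8.05
ee_pos: [519.6, -244.6, 6.0]
tool_rot: [0.002, 0.743, 0.669, -0.001]
ft_force: [-4.6, -8.9, 10.7]
gripper_width: 40.0
grasp_force: 5.6
```

jog_arm(
  motion="0 -0.001 -0.002 0 0 0 135;0 -0.001 -0.002 0 0 0 135;0 0 -0.001 0 0 0 135;0 0 0 0 0 0 135",
)

```text
clock: 8.55
ee_pos: [519.5, -246.3, 0.8]
tool_rot: [0.002, 0.743, 0.669, -0.001]
ft_force: [-3.3, -8.4, 8.1]
gripper_width: 40.2
grasp_force: 5.1
```

```bash
cat >> h.py <<'E'
B0=np.array([546.1,37.8]);ang=np.radians(86.2);BX=np.array([np.cos(ang),np.sin(ang)]);BY=np.array([-BX[1],BX[0]])
def tray():
    """top camera: plane of the wall rims -> pose; prints nose/heel in bay frame, tilt"""
    p=env.snapshot("top");uv,P=grid(p,200,190,450,310)
    f=p["frame"].astype(int)[uv[:,1],uv[:,0]]
    b=P[:,:2]-B0;bx,by=b@BX,b@BY
    grey=(f.max(1)-f.min(1)<30)&(f.sum(1)<360)
    m=grey&(abs(by)<72)&(P[:,2]>25)&(P[:,2]<110)&(bx>-230)&(bx<182)
    m=big(uv,m)
    Q=np.c_[bx,by,P[:,2]][m]
    # rim = points highest above the fitted plane
    w=np.ones(len(Q),bool)
    for _ in range(12):
        A=np.c_[Q[:,0],Q[:,1],np.ones(len(Q))];c=np.linalg.lstsq(A[w],Q[w,2],rcond=None)[0]
        r=Q[:,2]-A@c;w=r>-4 if _<6 else abs(r)<3
    T=Q[w];th=np.arctan(c[0]);(ctr,wh,a)=cv2.minAreaRect(T[:,:2].astype(np.float32))
    yaw=a if a<45 else a-90
    top=np.array([ctr[0],c[0]*ctr[0]+c[1]*ctr[1]+c[2]])
    n=top+75*np.array([np.cos(th),np.sin(th)])-50*np.array([-np.sin(th),np.cos(th)])
    h=n-150*np.array([np.cos(th),np.sin(th)]);y=np.radians(yaw)
    print(f"n={w.sum()} size={np.round(wh)} tilt={th:.3f} yaw={y:.3f} ctr_y={ctr[1]:.1f} nose x,z={n.round(1)} heel x,z={h.round(1)}")
    s=env.sense();print("t",s["clock"],"ee",np.round(s["ee_pos"],1),"f",np.round(s["ft_force"],1),"eebay",((np.array(s["ee_pos"])[:2]-B0)@np.c_[BX,BY]).round(1))
E
python3 -c "from h import *;tray()"
```

```text
n=352 size=[121. 144.] tilt=0.245 yaw=-0.032 ctr_y=3.0 nose x,z=[-75.   35.7] heel x,z=[-220.5   -0.7]
t 8.6 ee [ 519.5 -246.3    0.8] f [-4.6 -9.   8. ] eebay [-285.2    7.7]
```

Step 1 is met: nose at 36 mm with the heel on the bench. Next I feed forward while squaring the tray up to the bay.

jog_arm(
  motion="0.0003 0.003 0.0005 0 0 0.2 135;0.0005 0.004 0.0005 0 0 0.2 135;0.0006 0.005 0.0005 0 0 0.2 135;0.0008 0.005 0 0 0 0.2 135;0.0008 0.005 0 0 0 0.2 135;0.0008 0.005 0 0 0 0.2 135;0.0008 0.005 0 0 0 0.2 135;0.0008 0.005 0 0 0 0.2 135;0 0 0 0 0 0 135",
)

```text
clock: 9.72
ee_pos: [526.1, -208.7, 2.8]
tool_rot: [0.002, 0.734, 0.679, -0.0]
ft_force: [-0.1, -7.2, 8.9]
gripper_width: 40.2
grasp_force: 4.8
```

```bash
python3 -c "from h import *;tray()"
```

```text
n=393 size=[120. 147.] tilt=0.211 yaw=-0.009 ctr_y=2.3 nose x,z=[-37.9  30.3] heel x,z=[-184.6   -1. ]
t 9.775 ee [ 526.1 -208.7    2.7] f [-0.4 -7.   8. ] eebay [-247.3    3.6]
```

jog_arm(
  motion="0.0005 0.005 0 0 0 0.1 135;0.0005 0.005 0 0 0 0.1 135;0.0005 0.005 0 0 0 0.1 135;0.0005 0.005 0 0 0 0 135;0.0005 0.005 0 0 0 0 135;0.0005 0.005 0 0 0 0 135;0.0005 0.005 0 0 0 0 135;0.0005 0.005 0 0 0 0 135;0.0005 0.005 0 0 0 0 135;0.0005 0.005 0 0 0 0 135;0.0005 0.005 0 0 0 0 135;0.0004 0.005 0 0 0 0 135;0.0004 0.005 0 0 0 0 135;0.0004 0.005 0 0 0 0 135;0 0 0 0 0 0 135",
)

```text
clock: 11.65
ee_pos: [532.9, -138.5, 2.6]
tool_rot: [0.002, 0.732, 0.681, -0.0]
ft_force: [-1.2, -7.9, 9.1]
gripper_width: 40.2
grasp_force: 4.8
```

```bash
python3 -c "from h import *;tray()"
```

```text
n=409 size=[120. 148.] tilt=0.217 yaw=-0.006 ctr_y=0.5 nose x,z=[32.6 30.9] heel x,z=[-113.9   -1.4]
t 11.7 ee [ 532.9 -138.5    2.5] f [-0.4 -7.2  8.3] eebay [-176.8    1.5]
```

jog_arm(
  motion="0.0003 0.005 0 0 0 0 135;0.0003 0.005 0 0 0 0 135;0.0003 0.005 0 0 0 0 135;0.0003 0.005 0 0 0 0 135;0.0003 0.005 0 0 0 0 135;0.0003 0.005 0 0 0 0 135;0.0003 0.004 0 0 0 0 135;0.0002 0.003 0 0 0 0 135;0 0 0 0 0 0 135",
)

```text
clock: 12.82
ee_pos: [535.2, -101.7, 2.5]
tool_rot: [0.002, 0.732, 0.681, -0.0]
ft_force: [-0.6, -7.9, 9.1]
gripper_width: 39.8
grasp_force: 5.1
```

```bash
python3 -c "from h import *;tray()"
```

```text
n=380 size=[120. 147.] tilt=0.218 yaw=-0.012 ctr_y=0.4 nose x,z=[69.2 31.4] heel x,z=[-77.3  -1.1]
t 12.875 ee [ 535.2 -101.7    2.5] f [-0.6 -7.6  8.4] eebay [-139.9    1.6]
```

jog_arm(
  motion="0.0002 0.0025 0.001 0 0 0 135;0.0002 0.0025 0.001 0 0 0 135;0.0002 0.0025 0.001 0 0 0 135;0.0002 0.0025 0.001 0 0 0 135;0 0 0 0 0 0 135",
)

```text
clock: 13.5
ee_pos: [534.9, -90.2, 5.3]
tool_rot: [0.001, 0.732, 0.682, -0.0]
ft_force: [0.1, -4.8, 0.9]
gripper_width: 40.1
grasp_force: 2.6
```

```bash
python3 -c "from h import *;tray()"
```

```text
n=390 size=[120. 147.] tilt=0.203 yaw=-0.010 ctr_y=1.3 nose x,z=[77.6 31.6] heel x,z=[-69.3   1.3]
t 13.55 ee [534.9 -90.2   5.3] f [-0.1 -4.8  1.1] eebay [-128.5    2.7]
```

jog_arm(
  motion="0.0003 0.0025 0 0 0 0 135;0.0003 0.0025 0 0 0 0 135;0.0003 0.0025 0.0005 0 0 0 135;0.0003 0.0025 0.0005 0 0 0 135;0 0 0 0 0 0 135",
)

```text
clock: 14.18
ee_pos: [536.0, -80.2, 6.3]
tool_rot: [0.0, 0.732, 0.682, -0.001]
ft_force: [-0.1, -4.8, 0.7]
gripper_width: 39.8
grasp_force: 3.4
```

```bash
python3 -c "from h import *;tray()"
```

```text
n=401 size=[120. 147.] tilt=0.214 yaw=-0.006 ctr_y=1.2 nose x,z=[87.8 34.2] heel x,z=[-58.8   2.3]
t 14.225 ee [536.  -80.2   6.3] f [-0.6 -4.8  0.8] eebay [-118.4    2.3]
```

jog_arm(
  motion="0.0002 0.0025 0.0015 0 0 0 135;0.0002 0.0025 0.0015 0 0 0 135;0.0002 0.0025 0.0015 0 0 0 135;0.0002 0.0025 0.0015 0 0 0 135;0 0 0 0 0 0 135",
)

```text
clock: 14.85
ee_pos: [536.9, -70.3, 12.5]
tool_rot: [0.001, 0.732, 0.682, -0.0]
ft_force: [1.1, -5.9, 1.3]
gripper_width: 40.5
grasp_force: 2.9
```

```bash
python3 -c "from h import *;tray()"
```

```text
n=380 size=[120. 148.] tilt=0.176 yaw=-0.008 ctr_y=1.1 nose x,z=[97.5 32.5] heel x,z=[-50.2   6.3]
t 14.9 ee [536.9 -70.3  12.4] f [-0.4 -4.9  1.5] eebay [-108.4    2. ]
```

jog_arm(
  motion="0.0002 0.0025 0.0025 0 0 0 135;0.0002 0.0025 0.0025 0 0 0 135;0.0002 0.0025 0.0025 0 0 0 135;0.0002 0.0025 0.0025 0 0 0 135;0 0 0 0 0 0 135",
)

```text
clock: 15.52
ee_pos: [537.9, -60.3, 22.7]
tool_rot: [0.001, 0.732, 0.682, -0.0]
ft_force: [-0.1, -6.1, 3.0]
gripper_width: 40.5
grasp_force: 3.6
```

```bash
python3 -c "from h import *;tray()"
```

```text
n=257 size=[120. 140.] tilt=0.083 yaw=-0.006 ctr_y=0.7 nose x,z=[110.3  24.1] heel x,z=[-39.2  11.7]
t 15.575 ee [537.9 -60.3  22.6] f [-0.9 -5.1  2.9] eebay [-98.5   1.7]
```

jog_arm(
  motion="0.0002 0.0025 0.003 0 0 0 135;0.0002 0.0025 0.003 0 0 0 135;0.0002 0.0025 0.003 0 0 0 135;0.0002 0.0025 0.003 0 0 0 135;0 0 0 0 0 0 135",
)

```text
clock: 16.2
ee_pos: [538.8, -49.0, 34.7]
tool_rot: [0.0, 0.731, 0.682, 0.0]
ft_force: [0.6, -4.8, 2.2]
gripper_width: 40.4
grasp_force: 2.4
```

```bash
python3 -c "from h import *;tray()"
```

```text
n=367 size=[120. 150.] tilt=-0.037 yaw=-0.003 ctr_y=0.6 nose x,z=[112.   11.5] heel x,z=[-37.9  16.9]
t 16.25 ee [538.8 -49.1  34.5] f [-0.4 -4.4  2.3] eebay [-87.2   1.6]
```

jog_arm(
  motion="0.0002 0.0025 0.002 0 0 0 135;0.0002 0.003 0.001 0 0 0 135;0.0003 0.004 0 0 0 0 135;0.0003 0.004 0 0 0 0 135;0.0003 0.004 0 0 0 0 135;0.0003 0.004 0 0 0 0 135;0.0003 0.004 0 0 0 0 135;0.0003 0.004 0 0 0 0 135;0 0 0 0 0 0 135",
)

```text
clock: 17.38
ee_pos: [540.9, -18.5, 37.6]
tool_rot: [-0.0, 0.731, 0.682, 0.0]
ft_force: [-0.4, 0.8, -0.1]
gripper_width: 40.0
grasp_force: 0.0
```

```bash
python3 -c "from h import *;tray()"
```

```text
n=332 size=[120. 150.] tilt=-0.047 yaw=-0.006 ctr_y=0.6 nose x,z=[141.7   9.2] heel x,z=[-8.1 16.3]
t 17.425 ee [541.  -18.7  37.6] f [0.3 1.2 0.1] eebay [-56.7   1.4]
```

jog_arm(
  motion="0.0002 0.003 -0.001 0 0 0 135;0.0002 0.003 -0.001 0 0 0 135;0.0002 0.003 -0.001 0 0 0 135;0.0002 0.003 -0.001 0 0 0 135;0.0002 0.003 0 0 0 0 135;0.0002 0.003 0 0 0 0 135;0 0 0 0 0 0 135",
)

```text
clock: 18.3
ee_pos: [542.5, -1.8, 33.8]
tool_rot: [0.001, 0.732, 0.682, 0.0]
ft_force: [0.2, -4.4, 3.6]
gripper_width: 40.3
grasp_force: 2.1
```

```bash
python3 -c "from h import *;tray()"
```

```text
n=318 size=[120. 150.] tilt=-0.044 yaw=-0.008 ctr_y=0.2 nose x,z=[158.9   9. ] heel x,z=[ 9.1 15.6]
t 18.35 ee [542.5  -1.8  33.8] f [ 1.1 -4.6  3.7] eebay [-39.8   1. ]
```

jog_arm(
  motion="0.0002 0.003 0 0 0 0 135;0.0002 0.003 0 0 0 0 135;0.0002 0.003 -0.001 0 0 0 135;0.0001 0.002 -0.002 0 0 0 135;0 0 -0.001 0 0 0 135;0 0 0 0 0 0 135",
)

```text
clock: 19.1
ee_pos: [542.7, 10.2, 29.4]
tool_rot: [-0.0, 0.731, 0.682, 0.0]
ft_force: [0.4, 0.4, 0.3]
gripper_width: 40.4
grasp_force: 0.0
```

```bash
python3 -c "from h import *;tray()"
```

```text
n=310 size=[150. 121.] tilt=0.003 yaw=0.000 ctr_y=1.1 nose x,z=[173.4   9. ] heel x,z=[23.4  8.5]
t 19.15 ee [542.7  10.1  29.5] f [0.3 0.  0. ] eebay [-27.8   1.5]
```

jog_arm(
  motion="0.0002 0.002 0 0 0 0 135;0.0002 0.002 0 0 0 0 135;0.0001 0.002 0 0 0 0 135;0.0001 0.002 0 0 0 0 135;0 0 0 0 0 0 135",
)

```text
clock: 19.77
ee_pos: [543.3, 17.9, 29.5]
tool_rot: [0.0, 0.731, 0.682, 0.0]
ft_force: [-0.0, -3.4, 2.0]
gripper_width: 40.1
grasp_force: 1.5
```

```bash
python3 -c "from h import *;tray()"
```

```text
n=269 size=[149. 120.] tilt=0.004 yaw=0.000 ctr_y=1.0 nose x,z=[181.1   9.4] heel x,z=[31.1  8.8]
t 19.825 ee [543.4  17.9  29.5] f [-0.  -2.5  1.5] eebay [-20.    1.4]
```

jog_arm(
  motion="0.0001 0.0015 0 0 0 0 135;0.0001 0.0015 0 0 0 0 135;0 0 0 0 0 0 135",
)

```text
clock: 20.2
ee_pos: [543.5, 19.3, 29.5]
tool_rot: [0.001, 0.732, 0.682, -0.001]
ft_force: [-0.3, -8.7, 3.2]
gripper_width: 40.1
grasp_force: 4.0
```

The force climbed to 9 N with only 1.4 mm of movement, so the tray is against the stop. I'll back off and lift away.

jog_arm(
  motion="0 -0.003 0.0005 0 0 0 135;0 -0.003 0.001 0 0 0 135;0 -0.002 0.003 0 0 0 135;0 0 0.02 0 0 0 135;0 0 0.04 0 0 0 135;0 -0.02 0.05 0 0 0 135;0 -0.04 0.04 0 0 0 135;0 0 0 0 0 0 135;0 0 0 0 0 0 135",
)

```text
clock: 21.32
ee_pos: [543.3, -46.6, 184.4]
tool_rot: [0.0, 0.731, 0.682, 0.0]
ft_force: [-0.0, 0.7, -0.6]
gripper_width: 40.6
grasp_force: 0.0
```

Run:
```python
from h import *
tray()
p=env.snapshot("top");cv2.imwrite("pics/end.png",p["frame"][...,::-1])
```

```text
n=416 size=[120. 150.] tilt=-0.005 yaw=-0.004 ctr_y=1.0 nose x,z=[181.8   8.6] heel x,z=[31.8  9.3]
t 21.375 ee [543.  -46.2 183.7] f [ 0.4 -0.2 -0.7] eebay [-84.   -2.5]
```

View pics/end.png

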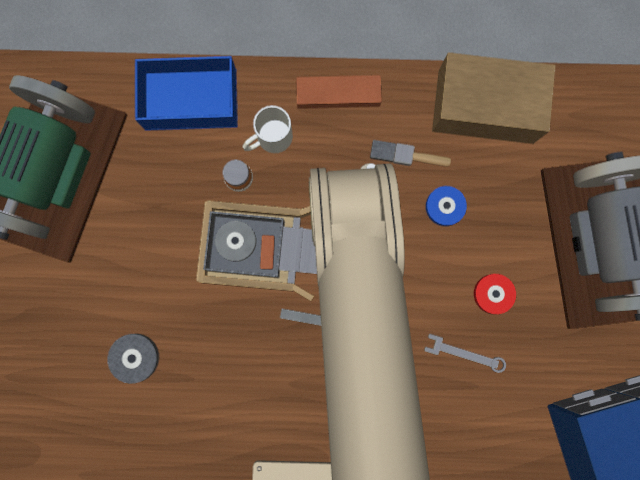

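The final view shows the tray home in the bay (about 245,243), flat against the back stop with the wheel and bar inside. The arm is clear and the bystanders I can see haven't moved.

```bash
python3 -c "from cell import env;print(env.sign_off())"
```

```text
the job is handed in; nothing more can be done
None
```

The tray is stowed and the job is handed in: it lies flat on the bay floor, nose about 1 mm from the back stop, with both spares still in it and the arm clear; the verdict itself was not reported back.

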